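Uncap the pin and close the tile mould

TASK

Close the tile mould. First lift the yellow cap off the pin and set it upright into the hole of the dark wooden holder; then pull the plywood top plate by its blue tab along the bench until its handle is clear of the drying rack and let it go lying flat. Then take it by its blue handle, lower it (do not drop it) over both brass pins, large hole over large pin, until it lies flush on the mould, and let go; leave the jar, the tin and the bowl where they are.

Things in the scene. Friction and masses are not known exactly. Their poses are not given: they have to be found in the camera images.
- mould: lower mould half, fixed: pale plaster block in a thin timber frame, 160 (x) x 96 (y) x 30 mm, with a square brown-filled recess (56 mm) in the middle of its top and two brass pins standing on the top at x = -55 mm (large) and x = +55 mm (small), y = 0. Origin: centre of the underside; z up; top face at z = 30 mm
- big_pin (a point): tip of the large brass pin, 14 mm diameter, 28 mm tall above the mould's top face, upper 8 mm tapered to 8 mm; at the start hidden under the yellow cap
- small_pin (a point): tip of the small brass pin, 10 mm diameter, 28 mm tall above the mould's top face, upper 8 mm tapered to 4 mm
- pin_cap: loose yellow plastic cap, 30 mm outer diameter, 42 mm tall, closed on top, bore 20 mm wide and 36 mm deep from below; stands over the large pin on the mould's top face. Origin: centre of its lower rim; z up. 30 g
- cap_holder: dark wooden block, fixed, 76 x 76 x 24 mm, with a round hole in the middle of its top, 38 mm wide and 12 mm deep (hole floor 12 mm above the underside). Origin: centre of the underside
- top_plate: loose plywood plate, 150 (x) x 84 (y) x 12 mm, about 250 g, with blue bar handle and, at its -x end, a blue tab; lies flat on the bench under the rack, tab sticking out. Two through holes on its centre line: 17 mm wide at x = -55 mm (tab end), 13 mm at x = +55 mm. Origin: centre of the underside; z up. On the closed mould it has the mould's axes, origin 30 mm above the mould's
- plate_tab (a point): middle of the tab's grip: tab 55 mm long (x = -75 to -130 mm of the plate), 30 mm wide (y), 12 mm thick, underside level with the plate's; this point at plate x = -113 mm, z = 6 mm
- plate_handle (a point): middle of the bar handle on the plate's centre: 50 mm along plate x, 20 mm wide (y), rising 36 mm above the plate's top (plate z = 12 to 48 mm); this point at z = 30 mm
- big_hole (a point): centre of the 17 mm hole at the plate's underside
- small_hole (a point): centre of the 13 mm hole at the plate's underside
- drying_rack: low wooden shelf on four steel legs, fixed: board 150 (x) x 200 (y) x 12 mm with its underside at 58 mm and top at 70 mm; legs 16 mm square near the corners (inner gap 168 mm in y). Open to its own -x side, out of which the plate is pulled. Origin: on the bench under the board's centre
- bowl: white bowl standing on the drying rack, 110 mm wide, 45 mm tall; origin: centre of the underside. Bystander
- glue_jar: white jar with red label, 64 mm diameter, 85 mm tall; origin: centre of the underside. Bystander
- tin: yellow tin with green label, 68 mm diameter, 75 mm tall; origin: centre of the underside. Bystander
Things that resemble listed ones, but are neither listed nor needed, are in the scene too. Of the things that look like the drying_rack, take the one that is farthest to the robot's left at the start.

How it is judged:
By the outcome, as a careful person would: the job done as asked, in the order asked, and still so for the second after the job is handed in, with the robot touching nothing.
It also fails if it takes over 67 s, if anything falls off the work surface, if the arm or the gripper's body presses on something with over 40 N, if the wrist force passes 120 N, or if a joint passes its speed limit or range.

ROBOT

A 6-joint arm with a two-finger parallel gripper is mounted at the origin on the work surface. World frame = base frame: x ahead of the robot, y to its left, z up, the work surface at z = 0. Lengths are in mm, angles in rad, forces in N, time in s.
With the tool pointing down it reaches from about 350 to 775 mm from the base axis. Payload 7.3 kg.
Tool frame: the origin (TCP) lies on the centre line of the jaws, within the pads' length; the fingertips stand 14 mm ahead of it and the grasp point (between the pads) lies 5 mm behind it; z points along the fingers, y is the line along which they close (so a half turn about z gives the same grasp; the last joint's range is limited). The gripper opens to 92 mm and grips with 3 to 60 N. Pads are 19 mm wide; open, the fingers measure 130 mm over their backs; the gripper's body (75 mm by 190 mm) begins 47 mm behind the grasp point.
Start: joints at [1.037, 0.342, 1.524, -0, 1.275, -0.146], TCP at [198.517, 486.04, 240.741] pointing down, gripper open.
Joint ranges: [-2.53, 2.53], [-0.77, 2.02], [0.04, 2.7], [-1, 4.14], [0.28, 2.66], [-3.11, 3.11]. Speed limits (rad/s): [2.57, 2.57, 3.14, 3.14, 3.14, 3.14].

INTERFACE

Orientations are given as [roll, pitch, yaw] about the fixed x, y, z axes, in that order (R = Rz(yaw) Ry(pitch) Rx(roll)).
In Python, from plant import get_obs, capture, bot, spot_in, trace, pinpoint gives the robot as it stands.
- The arm moves only by the tool play_rows, never from a script. Its argument "rows" is a list of rows, each a list of 2 entries, a list of its own where there are three numbers: the shift along the world's x, y, z in units of 3 cm (1.0 is 3 cm), then the turn, a rotation vector about the world's x, y, z in units of 8 degrees (1.0 is 8 degrees). A call has 1 to 12 rows; each row shifts and turns the commanded pose from where the row before left it; what a row does not reach is not made up. A row lasts 1/8 s, in which the tool goes at most 62.5 mm and 10.7 degrees, less where a joint would pass 70% of its speed; a pose out of reach is approached as far as the arm can. A call with a number of a shift or a turn outside -1 to 1 is refused whole. A call with a gripper value outside its range is refused whole. "hand" is the opening, from -1 (shut) to 1 (fully open), set as the call begins (left out, the last holds). The fingers move at their own pace and stop on an object; the grip force is fixed at half the most. Time passes only in rows, so rows that do not move let the fingers close. It gives the time, the measured TCP pose, the force, the opening and the grip force at its end, in the units of the state.
- get_obs(): the state, without advancing time (a new reading comes with each control period).
- capture(name): name is "scene" or "top" or "wrist"; returns a dict with "frame" (420x560x3 uint8, red, green, blue), "fov_y" (degrees; the focal length in pixels is half the picture's height over the tangent of half this angle, whatever the lens; pixels are square), "cx", "cy" (the principal point, pixels), "rvec" (rotation vector, rad) and "tvec" (3), from world to camera coordinates, as OpenCV has them; the wrist camera has in their place "hand_eye" (4x4, takes a point from camera to tool coordinates, whose origin is the TCP and whose axes are the flange's). Camera axes: x right, y down, z forward; pixel columns grow to the right and rows downward; lengths in mm; the calibration is good to about 2 mm. A picture is of the moment at which its call begins: read the wrist's pose just before it. There is no depth.
- bot.close_job(): hands the job in; it is judged then, once.
Trained networks look in the newest picture that a camera, given by its name, has taken for a name from the list of things; names that differ only in an ending like _2 or _b are one class to them, and where a whole thing is asked for, a point or a joint stands for the part that bears it (a point fixed in the world has none). Each returns a list of dicts, best first, with "p" (0 to 1); they miss things now and then, are a little off and sometimes report something else, mostly with a low value. They report only what shows in the picture. A call takes as long as a camera call. They do not tell look-alikes from the thing itself.
- spot_in(query, camera): "at" ([row, column] in pixels, amid what is visible of it).
- trace(query, camera): "mask" (420x560 bool, what is visible of it) and "at" ([row, column] in pixels, amid what is visible of it).
- pinpoint(query, camera): "at" ([row, column] in pixels: a listed point, or the origin of a listed thing).
The state is a dict: "time": time; "joint_positions": joint angles; "dq": joint speeds; "tau": joint torques, N m; "tool_pos": TCP position; "tcp_rot": TCP orientation; "contact_force": force on the tool from outside, world axes, zero at the start; "moment": the same for the moment, N m; "grip_width": finger opening in mm; "finger_force": force on a finger pad.
Only numpy, scipy, OpenCV 4.12 (cv2) and the standard library are available. Lean on these libraries where they do the work, as an engineer would, in place of code of your own. Each camera call takes 0.05 s, during which the arm holds its last target. There are 200 camera calls.

## Working session

There is one attempt and no reset: what is moved stays moved. The work goes in short steps, Python scripts to look and compute and a tool call to move; the robot and the scene stay as the last step left them, time stands still between calls to the robot, and variables do not carry over. Pictures are saved under pics/ and viewed, at most 10 in all, crops included, and the job is handed in when it is done.

Besides the shell and the picture viewer there is one more tool, called after ">>>" as a command line: name --argument value ..., lists and objects as JSON in quotes. play_rows: Moves the arm, as the interface text tells. Shifts and turns lie within -1 to 1; 1 stands for 3 cm of shift or 8 degrees of turn. Its arguments: {"type":"object","properties":{"rows":{"type":"array"},"hand":{"type":"number"}},"required":["rows"]}

```bash
mkdir -p pics; ls
cat > h.py <<'E'
import numpy as np,cv2
from plant import get_obs,capture,bot,spot_in,trace,pinpoint
from scipy.spatial.transform import Rotation as R
def cam(n):
    o=get_obs(); c=capture(n); f=c["frame"].shape[0]/2/np.tan(np.radians(c["fov_y"])/2)
    if n=="wrist":
        T=np.eye(4);T[:3,:3]=R.from_euler("xyz",o["tcp_rot"]).as_matrix();T[:3,3]=o["tool_pos"]
        M=T@np.array(c["hand_eye"]);Rc=M[:3,:3];p=M[:3,3]
    else:
        Rw=R.from_rotvec(np.ravel(c["rvec"])).as_matrix();Rc=Rw.T;p=-Rw.T@np.ravel(c["tvec"])
    return dict(img=c["frame"],f=f,cx=c["cx"],cy=c["cy"],R=Rc,p=p,o=o)
def ray(c,at):
    d=c["R"]@np.array([(at[1]-c["cx"])/c["f"],(at[0]-c["cy"])/c["f"],1]);return d/np.linalg.norm(d)
def atz(c,at,z):
    d=ray(c,at);return c["p"]+d*(z-c["p"][2])/d[2]
def tri(obs):
    A=0;b=0
    for c,at in obs:
        d=ray(c,at);P=np.eye(3)-np.outer(d,d);A=A+P;b=b+P@c["p"]
    x=np.linalg.solve(A,b);return x,[round(float(np.linalg.norm(np.cross(ray(c,a),x-c["p"]))),1) for c,a in obs]
def proj(c,X):
    v=c["R"].T@(np.array(X,float)-c["p"]);return [c["cy"]+c["f"]*v[1]/v[2],c["cx"]+c["f"]*v[0]/v[2]]
def save(c,n):cv2.imwrite("pics/"+n+".png",c["img"][:,:,::-1])
E
python3 - <<'E'
from h import *
np.set_printoptions(precision=1,suppress=True)
names="mould big_pin small_pin pin_cap cap_holder top_plate plate_tab plate_handle big_hole small_hole drying_rack bowl glue_jar tin".split()
C={}
for n in("scene","top","wrist"):
    C[n]=c=cam(n);save(c,n+"0");print(n,c["p"],c["R"][:,2])
    for q in names:
        r=pinpoint(q,n);print(n,q,[(np.round(x["at"]).tolist(),round(x["p"],2),atz(c,x["at"],0)[:2].round().tolist()) for x in r if x["p"]>.2])
E
```

```text
pics
scene [1192.6 -252.2  781.6] [-0.7  0.1 -0.7]
scene mould [([199.0, 380.0], 0.59, [495.0, 154.0])]
scene big_pin [([177.0, 405.0], 0.95, [432.0, 250.0]), ([215.0, 228.0], 0.53, [462.0, -229.0])]
scene small_pin [([192.0, 371.0], 0.85, [464.0, 142.0])]
scene pin_cap [([184.0, 402.0], 0.76, [458.0, 230.0])]
scene cap_holder [([256.0, 368.0], 0.96, [658.0, 61.0]), ([216.0, 251.0], 0.7, [480.0, -174.0])]
scene top_plate []
scene plate_tab [([216.0, 251.0], 0.92, [479.0, -173.0])]
scene plate_handle []
scene big_hole [([215.0, 228.0], 0.88, [465.0, -228.0])]
scene small_hole []
scene drying_rack [([277.0, 92.0], 0.87, [579.0, -542.0]), ([222.0, 198.0], 0.77, [472.0, -302.0])]
scene bowl []
scene glue_jar [([273.0, 285.0], 0.67, [661.0, -129.0])]
scene tin [([250.0, 422.0], 0.88, [669.0, 187.0])]
top [ 407.7 -148.4 1198.5] [ 0.2 -0.  -1. ]
top mould [([237.0, 175.0], 0.62, [492.0, 157.0])]
top big_pin [([238.0, 149.0], 0.55, [487.0, 236.0])]
top small_pin [([229.0, 190.0], 0.88, [517.0, 112.0]), ([250.0, 334.0], 0.28, [464.0, -338.0])]
top pin_cap [([234.0, 174.0], 0.7, [500.0, 160.0]
[... 270 characters left out ...]
.0, -230.0])]
top small_hole []
top drying_rack [([251.0, 323.0], 0.72, [461.0, -304.0]), ([182.0, 169.0], 0.69, [664.0, 186.0]), ([218.0, 400.0], 0.68, [571.0, -545.0])]
top bowl [([232.0, 184.0], 0.71, [507.0, 128.0]), ([252.0, 333.0], 0.56, [458.0, -334.0])]
top glue_jar [([188.0, 273.0], 0.81, [655.0, -143.0]), ([249.0, 323.0], 0.5, [468.0, -302.0])]
top tin [([184.0, 169.0], 0.83, [657.0, 185.0])]
wrist [129.7 514.  385.1] [ 0.3 -0.1 -1. ]
wrist mould []
wrist big_pin []
wrist small_pin []
wrist pin_cap []
wrist cap_holder []
wrist top_plate []
wrist plate_tab []
wrist plate_handle []
wrist big_hole []
wrist small_hole []
wrist drying_rack []
wrist bowl []
wrist glue_jar []
wrist tin []
```

View pics/scene0.png

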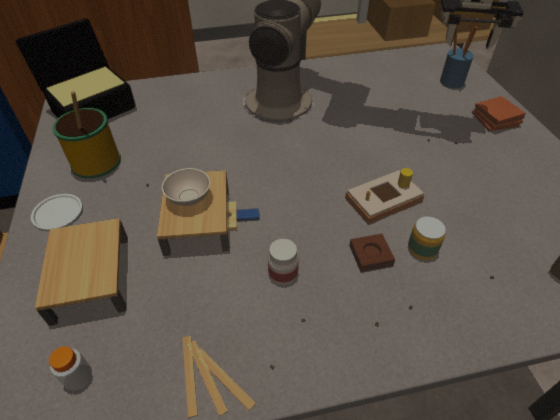

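View pics/top0.png

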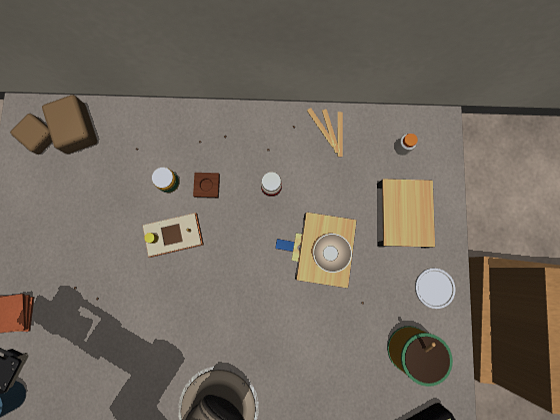

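Run:
```python
from h import *
np.set_printoptions(precision=1,suppress=True)
s,t,w=cam("scene"),cam("top"),cam("wrist")
def b(q,n,k,col=None):
    return [x["at"] for x in pinpoint(q,n)][k]
for q,i,j in [("mould",0,0),("big_pin",0,0),("small_pin",0,0),("pin_cap",0,1),("cap_holder",0,0),("plate_tab",0,0),("big_hole",0,0),("glue_jar",0,0),("tin",0,0),("drying_rack",1,0)]:
    a,c=b(q,"scene",i),b(q,"top",j);print(q,np.round(a),np.round(c),*tri([(s,a),(t,c)]))
print(get_obs()["tcp_rot"],w["R"],w["p"])
```

```text
mould [214. 252.] [234. 175.] [513.  -28.9 103.8] [154.9, 154.9]
big_pin [178. 408.] [239. 151.] [481.2 219.9  46.7] [6.1, 6.1]
small_pin [189. 369.] [229. 186.] [512.1 109.7  61.3] [0.1, 0.1]Traceback (most recent call last):
  File "<stdin>", line 7, in <module>
  File "<stdin>", line 5, in b
IndexError: list index out of range
```

The scene picture shows two racks. The one with the bowl (about row 210, col 195) has the tab sticking out (215, 248) towards +y, so it is the left one. The mould is at (195, 383), the cap at (178, 405) and the holder at (252, 372). The top picture agrees: tab (245, 285), holder (185, 206), cap (238, 151).

Run:
```python
from h import *
np.set_printoptions(precision=2,suppress=True)
w=cam("wrist");o=w["o"]
print(o["tcp_rot"],o["tool_pos"],w["p"]);Rt=R.from_euler("xyz",o["tcp_rot"]).as_matrix();print(Rt);print(Rt.T@(w["p"]-o["tool_pos"]),w["R"],w["f"],o["grip_width"],o["finger_force"])
for q in [[0,0],[0,559],[419,0],[419,559]]:print(atz(w,q,30))
```

```text
[3.14 0.   2.75] [198.54 486.03 240.74] [129.78 513.99 385.14]
[[-0.93  0.38  0.  ]
 [ 0.38  0.93  0.  ]
 [-0.    0.   -1.  ]]
[  74.23   -0.12 -144.4 ] [[ 0.38  0.89  0.25]
 [ 0.93 -0.36 -0.1 ]
 [ 0.    0.27 -0.96]] 358.33913544189943 91.86821827980819 0.0
[-50.71 323.81  30.  ]
[135.4  779.23  30.  ]
[336.08  60.34  30.  ]
[597.05 697.11  30.  ]
```

>>> play_rows --rows '[[[0.9, -0.93, 0], [0, 0, -0.55]], [[0.9, -0.93, 0], [0, 0, -0.55]], [[0.9, -0.93, 0], [0, 0, -0.55]], [[0.9, -0.93, 0], [0, 0, -0.55]], [[0.9, -0.93, 0], [0, 0, -0.55]], [[0.9, -0.93, 0], [0, 0, -0.55]], [[0.9, -0.93, 0], [0, 0, -0.55]], [[0.9, -0.93, 0], [0, 0, -0.55]], [[0.9, -0.93, 0], [0, 0, -0.55]], [[0.9, -0.93, 0], [0, 0, -0.55]], [[0.9, -0.93, 0], [0, 0, -0.55]], [[0.9, -0.93, 0], [0, 0, -0.55]]]' --hand 1

```text
time: 4.35
tool_pos: [523.4, 150.2, 240.8]
tcp_rot: [3.141, -0.0, 1.83]
contact_force: [-0.5, 0.3, 1.0]
grip_width: 92.0
finger_force: 0.0
```

>>> play_rows --rows '[[[0, 0, 0], [0, 0, 0]], [[0, 0, 0], [0, 0, 0]], [[0, 0, 0], [0, 0, 0]]]'

```text
time: 4.72
tool_pos: [521.8, 152.1, 240.9]
tcp_rot: [-3.142, -0.0, 1.834]
contact_force: [0.0, 0.8, -0.0]
grip_width: 91.9
finger_force: 0.0
```

Run:
```python
from h import *
w=cam("wrist");save(w,"w1");print(w["o"]["tool_pos"],w["o"]["tcp_rot"],np.abs(w["o"]["dq"]).max())
for q in "mould big_pin small_pin pin_cap cap_holder tin".split():
    for x in pinpoint(q,"wrist"):
        if x["p"]>.2: print(q,np.round(x["at"],1),round(x["p"],2),*[atz(w,x["at"],z)[:2].round(1) for z in (0,30,58,72)])
```

```text
[521.81660252 152.10912759 240.86175618] [-3.14155314e+00 -2.48289979e-04  1.83392417e+00] 0.0033465304048512523
mould [169.5 260.4] 0.61 [499.4 161.7] [499.6 166.5] [499.8 171. ] [499.9 173.3]
big_pin [113.  251.2] 0.59 [475.7 216.1] [477.8 216.7] [479.7 217.2] [480.7 217.5]
small_pin [241.  255.3] 0.82 [514.   80.8] [513.1  91.9] [512.2 102.3] [511.8 107.5]
pin_cap [115.8 255.1] 0.8 [480.3 214.4] [482.  215.1] [483.6 215.8] [484.4 216.1]
cap_holder [282.3 368.5] 0.63 [655.7  65.3] [643.8  77.6] [632.6  89.1] [627.   94.8]
tin [181.5 412.4] 0.85 [662.5 192. ] [650.  194.5] [638.4 196.7] [632.6 197.9]
```

View pics/w1.png

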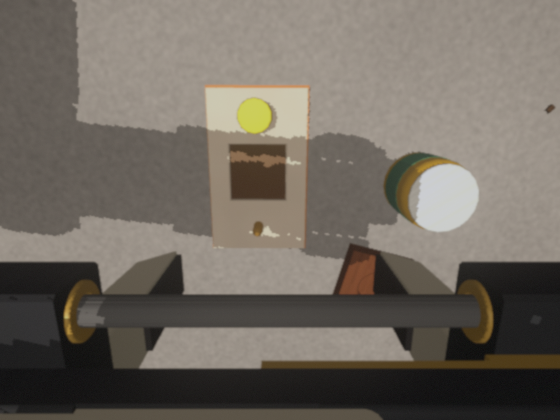

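The wrist view shows the cap top at (115, 254), mould corners at about (207, 86), (308, 87), (305, 248) and (214, 248), and the small pin at (228, 258). The gripper hides the holder, so I shift −y for a second view.

>>> play_rows --rows '[[[0.25, -0.8, 0], [0, 0, 0]], [[0.25, -0.8, 0], [0, 0, 0]], [[0.25, -0.8, 0], [0, 0, 0]], [[0, 0, 0], [0, 0, 0]], [[0, 0, 0], [0, 0, 0]]]'

```text
time: 5.7
tool_pos: [544.8, 79.8, 240.7]
tcp_rot: [-3.142, -0.0, 1.832]
contact_force: [0.2, 0.2, 0.6]
grip_width: 91.8
finger_force: 0.0
```

Run:
```python
from h import *
w=cam("wrist");save(w,"w2");print(w["o"]["tool_pos"],w["o"]["tcp_rot"],np.abs(w["o"]["dq"]).max())
for q in "mould big_pin small_pin pin_cap cap_holder tin".split():
    for x in pinpoint(q,"wrist"):
        if x["p"]>.2: print(q,np.round(x["at"],1),round(x["p"],2),*[atz(w,x["at"],z)[:2].round(1) for z in (0,24,30,58,72)])
for q in ["pin_cap","cap_holder","mould"]:
    for x in trace(q,"wrist")[:2]:
        m=x["mask"].astype(np.uint8);c=max(cv2.findContours(m,0,2)[0],key=cv2.contourArea)
        print(q,round(x["p"],2),x["at"],cv2.fitEllipse(c),cv2.boxPoints(cv2.minAreaRect(c)).round(1).tolist())
import pickle;pickle.dump(w,open("w2.pkl","wb"))
```

```text
[544.77774976  79.75136328 240.69957202] [-3.14152421e+00 -4.60219916e-04  1.83219486e+00] 0.013650842597474223
mould [ 95.6 252.1] 0.56 [495.6 160.7] [497.4 160.1] [497.9 160. ] [500.1 159.3] [501.2 158.9]
small_pin [158.6 250.6] 0.55 [509.3  98.1] [510.3 101.4] [510.6 102.2] [511.8 106.1] [512.3 108. ]
pin_cap [ 27.4 252.1] 0.75 [480.5 221.9] [483.3 217.5] [484.  216.4] [487.3 211.2] [488.9 208.7]
cap_holder [217.1 368.7] 0.66 [652.6  68.9] [644.7  74. ] [642.7  75.3] [633.4  81.3] [628.8  84.3]
tin [112.3 416.5] 0.8 [663.7 188.6] [655.1 186.3] [652.9 185.7] [642.8 183. ] [637.8 181.6]
pin_cap 0.62 [21.1, 247.9] ((249.22244262695312, 18.696346282958984), (37.335697174072266, 52.542415618896484), 166.39666748046875) [[230.0, 0.0], [268.0, 0.0], [268.0, 44.0], [230.0, 44.0]]
cap_holder 0.8 [219.2, 375.3] ((375.576904296875, 218.9991455078125), (76.28678894042969, 89.97655487060547), 71.06810760498047) [[328.1000061035156, 246.3000030517578], [350.29998779296875, 174.3000030517578], [424.5, 197.1999969482422], [402.3999938964844, 269.1000061035156]]
mould 0.76 [91.1, 255.5] ((253.07998657226562, 96.53596496582031), (128.41680908203125, 184.78326416015625), 178.18484497070312) [[197.0, 178.0], [197.0, 0.0], [307.0, 0.0], [307.0, 178.0]]
```

View pics/w2.png

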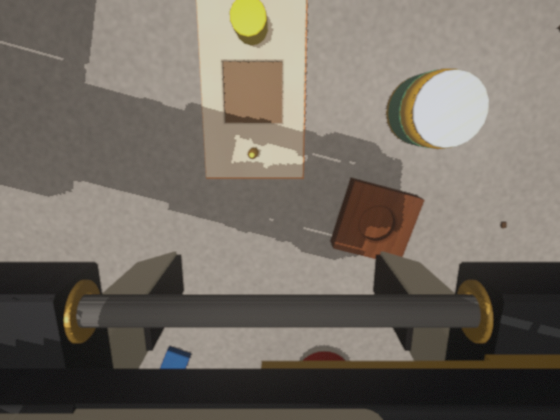

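Second wrist view: cap top centre about (16, 248), holder hole about (222, 376), small pin tip (155, 252), recess corners (60, 222), (59, 283), (123, 283) and (123, 225).

Run:
```python
from h import *
import pickle
np.set_printoptions(precision=1,suppress=True)
w2=pickle.load(open("w2.pkl","rb"))
w1=dict(w2);
def T(p,r):
    M=np.eye(4);M[:3,:3]=R.from_euler("xyz",r).as_matrix();M[:3,3]=p;return M
C2=np.eye(4);C2[:3,:3]=w2["R"];C2[:3,3]=w2["p"]
M=T([521.8166,152.1091,240.8618],[-3.14155314,-2.48e-4,1.83392])@np.linalg.inv(T(w2["o"]["tool_pos"],w2["o"]["tcp_rot"]))@C2
w1["R"]=M[:3,:3];w1["p"]=M[:3,3];w1["img"]=cv2.imread("pics/w1.png")[:,:,::-1]
pickle.dump(w1,open("w1.pkl","wb"))
# cap-top circle via bright yellow
for n,w in(("w1",w1),("w2",w2)):
    h=cv2.cvtColor(np.ascontiguousarray(w["img"]),cv2.COLOR_RGB2HSV)
    m=cv2.inRange(h,(25,150,185),(35,255,255));m[:, :200]=0;m[:,320:]=0
    c=max(cv2.findContours(m,0,2)[0],key=cv2.contourArea);print(n,"cap ell (x,y)",cv2.fitEllipse(c),cv2.minEnclosingCircle(c))
    g=cv2.cvtColor(np.ascontiguousarray(w["img"]),cv2.COLOR_RGB2GRAY)
    pts={"w1":[(230,145),(285,145),(286,200),(231,199),(207,86),(308,87),(305,248),(214,248)],"w2":[(222,60),(283,60),(283,123),(225,123),(207,178),(302,178)]}[n]
    p=cv2.cornerSubPix(g,np.float32(pts).reshape(-1,1,2),(5,5),(-1,-1),(3,40,.01)).reshape(-1,2)
    q=np.array([atz(w,a[::-1],30)[:2] for a in p]);print(n,p.tolist());print(q)
    print("recess centre",q[:4].mean(0),"side yaw",np.degrees(np.arctan2(*(q[2]+q[3]-q[0]-q[1])[::-1])),np.linalg.norm((q[2]+q[3]-q[0]-q[1])/2),np.linalg.norm(q[1]-q[0]),
      "side angle",np.degrees(np.arctan2(*(q[3]-q[0])[::-1])),np.degrees(np.arctan2(*(q[2]-q[1])[::-1])))
print("cap top",tri([(w1,(115.5,254.5)),(w2,(16,247.5))]))
print("spin tip",tri([(w1,(230,258)),(w2,(154.5,252))]))
print("hole",atz(w2,(222,376),24))
for a in [(179,352),(199,423),(178+0,352)]:print(atz(w2,a,24))
big=[cv2.resize(np.ascontiguousarray(i[a:b,c:d]),(400,400),interpolation=2) for i,a,b,c,d in[(w1["img"],190,270,220,300),(w2["img"],165,265,325,425),(w2["img"],120,190,215,285),(w2["img"],0,70,215,285)]]
o=np.vstack([np.hstack(big[:2]),np.hstack(big[2:])]);cv2.imwrite("pics/z.png",cv2.resize(o,(600,600))[:,:,::-1])
```

```text
w1 cap ell (x,y) ((252.39401245117188, 111.53258514404297), (30.41082763671875, 38.982933044433594), 155.54075622558594) ((255.0011444091797, 116.08997344970703), 16.472030639648438)
w1 [[228.66314697265625, 143.73275756835938], [285.0, 145.0], [284.9599304199219, 199.33436584472656], [230.61746215820312, 199.03369140625], [204.7848358154297, 87.2504653930664], [307.6273498535156, 87.86504364013672], [300.26898193359375, 249.86045837402344], [215.54266357421875, 246.33192443847656]]
[[463.5 182.9]
 [516.9 196. ]
 [531.3 143.5]
 [477.8 129.4]
 [430.3 227.9]
 [523.4 252.4]
 [561.5  94.6]
 [473.9  75.2]]
recess centre [497.3 163. ] side yaw -74.86679358079083 54.95760486563772 54.98795263832095 side angle -75.0473622603577 -74.68325495070124
w2 cap ell (x,y) ((247.59951782226562, 15.388379096984863), (34.19352340698242, 38.85564422607422), 173.08056640625) ((247.0, 15.893939018249512), 19.329282760620117)
w2 [[220.78985595703125, 59.494544982910156], [282.48248291015625, 59.98409652709961], [281.2166442871094, 124.52510070800781], [224.17320251464844, 122.62129211425781], [205.61927795410156, 176.4381866455078], [301.6261901855469, 176.60076904296875]]
[[462.7 183.1]
 [517.4 197.3]
 [531.3 141.5]
 [477.9 129.1]
 [471.4  73.4]
 [564.1  98. ]]
recess centre [497.3 162.8] side yaw -75.15688101287407 56.78009160940043 56.59085296746301 side angle -74.22868999825056 -76.06297968643315
cap top (array([483.5, 216.1,  70. ]), [0.3, 0.3])
spin tip (array([512. , 108.1,  41.4]), [0.6, 0.6])
hole [653.8  70.9  24. ]
[615.1 108.   24. ]
[692.6 107.   24. ]
[614.8 109.   24. ]
```

View pics/z.png

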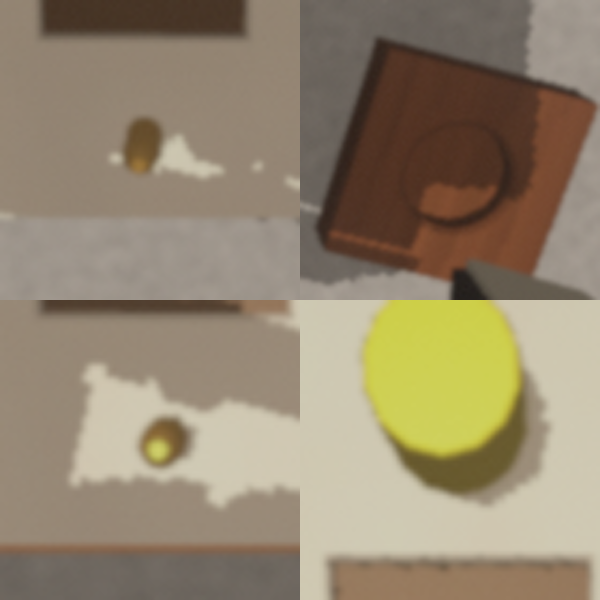

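>>> play_rows --rows '[[[-0.41, 0.91, -0.4], [0, 0, 0]], [[-0.41, 0.91, -0.4], [0, 0, 0]], [[-0.41, 0.91, -0.4], [0, 0, 0]], [[-0.41, 0.91, -0.4], [0, 0, 0]], [[-0.41, 0.91, -0.4], [0, 0, 0]], [[0, 0, -1], [0, 0, 0]], [[0, 0, -1], [0, 0, 0]], [[0, 0, -1], [0, 0, 0]], [[0, 0, -0.9], [0, 0, 0]], [[0, 0, 0], [0, 0, 0]]]'

```text
time: 7.45
tool_pos: [482.3, 215.4, 62.1]
tcp_rot: [-3.137, 0.0, 1.832]
contact_force: [-0.2, -0.5, 0.7]
grip_width: 91.7
finger_force: 0.0
```

>>> play_rows --rows '[[[0.03, 0.02, 0], [0, 0, 0]], [[0, 0, 0], [0, 0, 0]], [[0, 0, 0], [0, 0, 0]], [[0, 0, 0], [0, 0, 0]], [[0, 0, 0], [0, 0, 0]], [[0, 0, 0], [0, 0, 0]], [[0, 0, 0], [0, 0, 0]], [[0, 0, 0], [0, 0, 0]]]' --hand -1

```text
time: 8.45
tool_pos: [484.4, 216.3, 63.7]
tcp_rot: [-3.142, 0.0, 1.832]
contact_force: [0.6, 0.6, -0.7]
grip_width: 28.6
finger_force: 29.9
```

>>> play_rows --rows '[[[0, 0, 1], [0, 0, 0]], [[0, 0, 1], [0, 0, 0]], [[0, 0, 1], [0, 0, 0]], [[0.81, -0.7, 0], [0, 0, 0]], [[0.81, -0.7, 0], [0, 0, 0]], [[0.81, -0.7, 0], [0, 0, 0]], [[0.81, -0.7, 0], [0, 0, 0]], [[0.8, -0.7, 0], [0, 0, 0]], [[0.8, -0.7, 0], [0, 0, 0]], [[0.8, -0.7, 0], [0, 0, 0]], [[0, 0, -0.9], [0, 0, 0]], [[0, 0, -0.9], [0, 0, 0]]]'

```text
time: 9.95
tool_pos: [653.8, 68.8, 98.9]
tcp_rot: [3.141, -0.0, 1.831]
contact_force: [-0.2, 0.0, -0.2]
grip_width: 29.0
finger_force: 29.9
```

>>> play_rows --rows '[[[0, 0, 0], [0, 0, 0]], [[0, 0, 0], [0, 0, 0]]]'

```text
time: 10.2
tool_pos: [654.2, 69.4, 100.8]
tcp_rot: [3.14, 0.0, 1.832]
contact_force: [-0.0, 0.1, -0.2]
grip_width: 28.7
finger_force: 29.9
```

Run:
```python
from h import *
for n in("scene","top","wrist"):
    w=cam(n);save(w,n+"3")
    if n=="wrist": print(w["o"]["tool_pos"])
    for x in pinpoint("cap_holder",n)[:1]: print(n,x["at"],x["p"],atz(w,x["at"],0))
a=cv2.imread("pics/wrist3.png");b=cv2.imread("pics/scene3.png")[120:330,270:550]
cv2.imwrite("pics/z3.png",np.hstack([cv2.resize(a,(400,300)),cv2.resize(b,(400,300))]))
```

```text
scene [257.6, 365.9] 0.81 [661.26156192  56.32373163   0.        ]
top [185.3, 206.3] 0.65 [657.50641418  67.86792215   0.        ]
[654.20034248  69.45653724 101.06848632]
wrist [221.9, 278.1] 0.79 [654.57453323  68.21758553   0.        ]
```

View pics/z3.png

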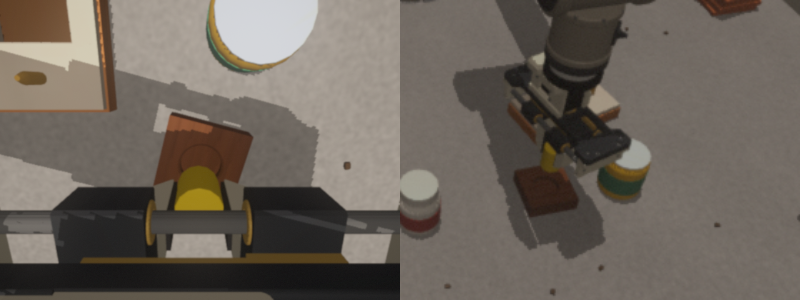

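The cap is held upright and centred over the holder hole (wrist pane about (200, 160), hole straight below). Lower it now.

>>> play_rows --rows '[[[0, 0, -0.7], [0, 0, 0]], [[0, 0, -0.6], [0, 0, 0]], [[0, 0, -0.3], [0, 0, 0]], [[0, 0, -0.2], [0, 0, 0]], [[0, 0, 0], [0, 0, 0]], [[0, 0, 0], [0, 0, 0]]]'

```text
time: 11.25
tool_pos: [653.9, 69.3, 46.1]
tcp_rot: [3.141, 0.0, 1.832]
contact_force: [0.5, 0.1, -0.2]
grip_width: 28.5
finger_force: 30.0
```

>>> play_rows --rows '[[[0, 0, 0], [0, 0, 0]], [[0, 0, 0], [0, 0, 0]], [[0, 0, 0], [0, 0, 0]], [[0, 0, 0], [0, 0, 0]], [[0, 0, 0], [0, 0, 0]], [[0, 0, 1], [0, 0, 0]], [[0, 0, 1], [0, 0, 0]], [[0, 0, 1], [0, 0, 0]]]' --hand 1

```text
time: 12.25
tool_pos: [653.6, 69.3, 136.7]
tcp_rot: [3.142, -0.0, 1.832]
contact_force: [0.4, -0.1, 0.2]
grip_width: 91.8
finger_force: 0.0
```

>>> play_rows --rows '[[[-0.6, -0.75, 0.35], [0, 0, -0.3]], [[-0.6, -0.75, 0.35], [0, 0, -0.3]], [[-0.6, -0.75, 0.35], [0, 0, -0.3]], [[-0.6, -0.75, 0.35], [0, 0, -0.3]], [[-0.6, -0.75, 0.35], [0, 0, -0.3]], [[-0.6, -0.75, 0.35], [0, 0, -0.3]], [[-0.6, -0.75, 0.35], [0, 0, -0.3]], [[-0.6, -0.75, 0.35], [0, 0, -0.3]], [[-0.6, -0.75, 0.35], [0, 0, -0.3]], [[-0.6, -0.75, 0.35], [0, 0, -0.3]], [[0, 0, 0], [0, 0, 0]], [[0, 0, 0], [0, 0, 0]]]'

```text
time: 13.75
tool_pos: [473.8, -155.3, 240.6]
tcp_rot: [3.141, -0.0, 1.414]
contact_force: [0.8, 0.4, -0.6]
grip_width: 92.1
finger_force: 0.0
```

Run:
```python
from h import *
import pickle
w=cam("wrist");save(w,"w4");print(w["o"]["tool_pos"],w["o"]["tcp_rot"],np.abs(w["o"]["dq"]).max());pickle.dump(w,open("w4.pkl","wb"))
for q in "plate_tab big_hole top_plate drying_rack bowl".split():
    for x in pinpoint(q,"wrist"):
        if x["p"]>.2: print(q,np.round(x["at"],1),round(x["p"],2),*[atz(w,x["at"],z)[:2].round(1) for z in (0,6,12,70)])
h=cv2.cvtColor(np.ascontiguousarray(w["img"]),cv2.COLOR_RGB2HSV)
m=cv2.inRange(h,(100,120,40),(125,255,255));c=max(cv2.findContours(m,0,2)[0],key=cv2.contourArea)
b=cv2.boxPoints(cv2.minAreaRect(c));print(b.tolist());print(np.round([atz(w,p[::-1],12)[:2] for p in b],1))
t=cam("top");r=pinpoint("cap_holder","top");save(t,"t4");r=pinpoint("pin_cap","top");print([(x["at"],x["p"]) for x in r])
```

```text
[ 473.79308853 -155.28696069  240.58261242] [ 3.14142244e+00 -3.90642468e-04  1.41363484e+00] 0.013991774716034041
plate_tab [195.  286.4] 0.57 [ 480.7 -169.5] [ 480.7 -168.2] [ 480.8 -166.8] [ 481.4 -153.7]
big_hole [245.  285.8] 0.88 [ 471.2 -227.3] [ 471.4 -225.1] [ 471.6 -222.8] [ 473.7 -201. ]
drying_rack [304.2 288.6] 0.64 [ 463.  -302.8] [ 463.4 -299.3] [ 463.7 -295.9] [ 467.  -262.7]
bowl [349.9 284.4] 0.57 [ 448.3 -365.2] [ 448.9 -360.8] [ 449.5 -356.4] [ 455.  -313.8]
[[272.0, 183.0], [297.0, 183.0], [297.0, 230.0], [272.0, 230.0]]
[[ 467.7 -151.6]
 [ 493.8 -155.8]
 [ 486.4 -207.4]
 [ 459.3 -203.1]]
[([188.4, 205.9], 0.51)]
```

View pics/w4.png

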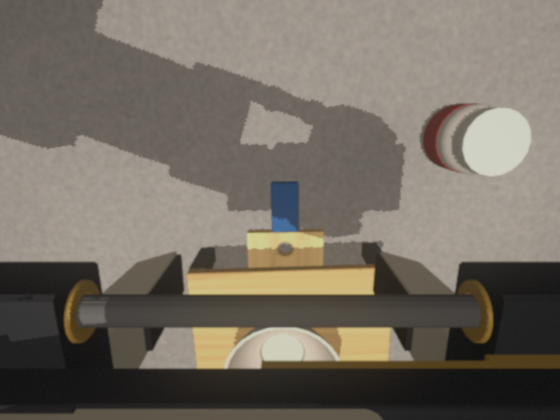

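The blue tab covers columns 272–298 and rows 182–231, and the big hole is at (248, 285). The rack front edge is at about row 268. That gives plate yaw −98.8°, which matches the tool yaw of 81°.

>>> play_rows --rows '[[[0.17, -0.32, -0.9], [0, 0, 0]], [[0, 0, -1], [0, 0, 0]], [[0, 0, -1], [0, 0, 0]], [[0, 0, -1], [0, 0, 0]], [[0, 0, -1], [0, 0, 0]], [[0, 0, -1], [0, 0, 0]], [[0, 0, -0.9], [0, 0, 0]], [[0, 0, -0.5], [0, 0, 0]], [[0, 0, -0.1], [0, 0, 0]], [[0, 0, 0], [0, 0, 0]], [[0, 0, 0], [0, 0, 0]]]'

```text
time: 15.58
tool_pos: [479.3, -165.5, 19.7]
tcp_rot: [3.14, 0.001, 1.413]
contact_force: [0.2, -0.2, 0.0]
grip_width: 92.0
finger_force: 0.0
```

>>> play_rows --rows '[[[0, 0, 0], [0, 0, 0]], [[0, 0, 0], [0, 0, 0]], [[0, 0, 0], [0, 0, 0]], [[0, 0, 0], [0, 0, 0]], [[0, 0, 0], [0, 0, 0]], [[0, 0, 0], [0, 0, 0]], [[0, 0, 0], [0, 0, 0]]]' --hand -1

```text
time: 16.45
tool_pos: [478.8, -165.3, 18.7]
tcp_rot: [3.141, 0.0, 1.413]
contact_force: [0.4, -0.0, -0.3]
grip_width: 29.6
finger_force: 30.0
```

>>> play_rows --rows '[[[0.04, 0.25, 0], [0, 0, 0]], [[0.08, 0.5, 0], [0, 0, 0]], [[0.08, 0.5, 0], [0, 0, 0]], [[0.08, 0.5, 0], [0, 0, 0]], [[0.08, 0.5, 0], [0, 0, 0]], [[0.08, 0.5, 0], [0, 0, 0]], [[0.08, 0.5, 0], [0, 0, 0]], [[0.08, 0.5, 0], [0, 0, 0]], [[0.08, 0.5, 0], [0, 0, 0]], [[0.04, 0.25, 0], [0, 0, 0]], [[0, 0, 0], [0, 0, 0]], [[0, 0, 0], [0, 0, 0]]]'

```text
time: 17.95
tool_pos: [500.3, -30.4, 18.7]
tcp_rot: [3.141, -0.0, 1.413]
contact_force: [0.5, 1.0, -0.9]
grip_width: 29.9
finger_force: 29.9
```

>>> play_rows --rows '[[[0, 0, 0], [0, 0, 0]], [[0, 0, 0], [0, 0, 0]], [[0, 0, 0], [0, 0, 0]], [[0, 0, 0], [0, 0, 0]], [[0, 0, 0], [0, 0, 0]], [[0, 0, 1], [0, 0, 0]], [[0, 0, 1], [0, 0, 0]], [[0, 0, 1], [0, 0, 0]], [[0, 0.2, 1], [0, 0, 0]], [[0, 0.2, 1], [0, 0, 0]], [[0, 0, 1], [0, 0, 0]], [[0, 0, 0.7], [0, 0, 0]]]' --hand 1

```text
time: 19.45
tool_pos: [500.5, -18.2, 221.2]
tcp_rot: [3.14, 0.0, 1.414]
contact_force: [0.7, 0.6, -0.5]
grip_width: 91.5
finger_force: 0.0
```

>>> play_rows --rows '[[[0, -0.6, 0], [0, 0, 0]], [[0, -0.6, 0], [0, 0, 0]], [[0, -0.6, 0], [0, 0, 0]], [[0, -0.6, 0], [0, 0, 0]], [[0, -0.4, 0], [0, 0, 0]], [[0, 0, 0], [0, 0, 0]], [[0, 0, 0], [0, 0, 0]]]'

```text
time: 20.32
tool_pos: [500.3, -102.0, 219.7]
tcp_rot: [-3.141, -0.0, 1.413]
contact_force: [-0.9, -0.9, -0.0]
grip_width: 91.7
finger_force: 0.0
```

Run:
```python
from h import *
import pickle
w=cam("wrist");save(w,"w5");print(w["o"]["tool_pos"],w["o"]["tcp_rot"],np.abs(w["o"]["dq"]).max());pickle.dump(w,open("w5.pkl","wb"))
for q in "plate_tab big_hole small_hole plate_handle top_plate drying_rack bowl".split():
    for x in pinpoint(q,"wrist"):
        if x["p"]>.2: print(q,np.round(x["at"],1),round(x["p"],2),*[atz(w,x["at"],z)[:2].round(1) for z in (0,12,48,70)])
h=cv2.cvtColor(np.ascontiguousarray(w["img"]),cv2.COLOR_RGB2HSV)
m=cv2.inRange(h,(100,120,40),(125,255,255))
for c in cv2.findContours(m,0,2)[0]:
    if cv2.contourArea(c)>100:
        b=cv2.boxPoints(cv2.minAreaRect(c));print(b.tolist());print(np.round([atz(w,p[::-1],12)[:2] for p in b],1).tolist(),np.round([atz(w,p[::-1],48)[:2] for p in b],1).tolist())
t=cam("top");save(t,"t5")
```

```text
[ 500.27644847 -101.98923199  219.68197232] [-3.14149277e+00 -2.84985800e-04  1.41344176e+00] 0.0105734237034398
plate_tab [118.9 267.7] 0.6 [500.7 -33. ] [501.1 -32.9] [502.1 -32.5] [502.8 -32.3]
big_hole [179.5 268.2] 0.78 [491.3 -92.5] [492.  -90.4] [494.  -84.1] [495.2 -80.3]
small_hole [277.5 268.8] 0.65 [ 473.8 -201.2] [ 475.1 -195.6] [ 478.8 -178.5] [ 481.1 -168.1]
plate_handle [241.5 267. ] 0.57 [ 478.9 -159. ] [ 480.  -154.7] [ 483.2 -141.9] [ 485.2 -134. ]
top_plate [231.8 266.8] 0.92 [ 480.5 -148.1] [ 481.5 -144.2] [ 484.6 -132.4] [ 486.5 -125.2]
drying_rack [355.3 278.5] 0.78 [ 468.6 -302.9] [ 470.  -293.8] [ 474.3 -266.8] [ 476.9 -250.2]
drying_rack [240.9 270.7] 0.4 [ 483. -159.] [ 483.9 -154.7] [ 486.7 -141.8] [ 488.4 -134. ]
[[260.0, 237.0], [276.0, 237.0], [276.0, 268.0], [260.0, 268.0]]
[[473.6, -148.7], [490.0, -151.3], [484.5, -185.8], [467.6, -183.2]] [[477.5, -136.4], [492.2, -138.8], [487.2, -169.8], [472.1, -167.4]]
[[252.0, 105.0], [281.0, 105.0], [281.0, 159.0], [252.0, 159.0]]
[[488.6, -18.1], [515.5, -22.4], [507.7, -72.3], [479.7, -67.9]] [[490.9, -19.3], [515.1, -23.1], [508.1, -67.9], [482.9, -63.9]]
```

View pics/w5.png

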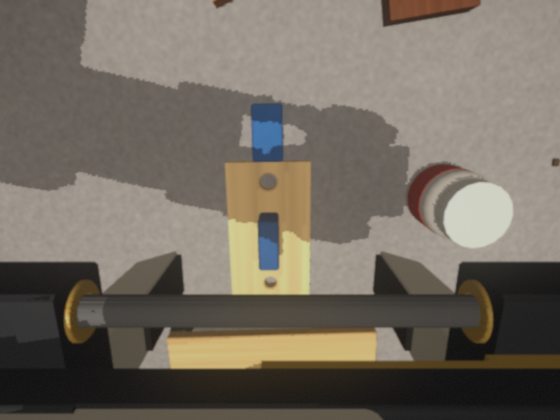

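The plate lies flat with its handle clear of the rack: tab at rows 103–160, big hole (181, 268), handle rows 213–269, small hole (281, 270). I'll fit its pose.

Run:
```python
from h import *
import pickle
from scipy.optimize import least_squares
w=pickle.load(open("w5.pkl","rb"))
g=cv2.cvtColor(np.ascontiguousarray(w["img"]),cv2.COLOR_RGB2GRAY)
pix=np.float32([(251.5,103.5),(281.5,103.5),(226.5,163),(310.5,162)])
p=cv2.cornerSubPix(g,pix.reshape(-1,1,2),(4,4),(-1,-1),(3,40,.01)).reshape(-1,2);print(p.tolist())
p=np.vstack([p,[(268,181),(270,281.5)]])
# plate y: image left = -world x side ; plate y axis=+x
X=np.array([(-130,-15,12),(-130,15,12),(-75,-42,12),(-75,42,12),(-55,0,12),(55,0,12)],float)
def W(v):
    c,s=np.cos(v[2]),np.sin(v[2]);return np.c_[v[0]+c*X[:,0]-s*X[:,1],v[1]+s*X[:,0]+c*X[:,1],X[:,2]+v[3]]
def f(v):return np.ravel([np.array(proj(w,x))[::-1]-q for x,q in zip(W(v),p)])
for fixed in(0,1):
    r=least_squares((lambda v:f(np.r_[v[:3],0])) if fixed else f,[482,-147,np.radians(-98.8),0],loss="soft_l1");print(r.x[:2],np.degrees(r.x[2]),r.x[3],r.fun.reshape(-1,2).round(1).tolist() if not fixed else "")
for a in [(330,270)]:print("rack edge",atz(w,a,70))
for a in [(213,268.5),(240,268.5)]:print("handle front top",atz(w,a,48))
```

```text
[[250.76174926757812, 104.07585144042969], [279.5535583496094, 100.92910766601562], [224.453857421875, 162.5191192626953], [309.997802734375, 161.2491455078125]]
[ 483.31747081 -147.12545397] -98.01173716036995 -2.2786806017388463 [[-1.0, -0.7], [1.9, 1.9], [0.1, -0.3], [-0.3, -0.6], [-0.3, 0.5], [0.3, 0.0]]
[ 483.45313716 -146.75136508] -98.00967922989071 0.0 
rack edge [ 473.34375877 -221.51163008   70.        ]
handle front top [ 489.13042772 -114.7497189    48.        ]
handle front top [ 484.82244022 -140.62295857   48.        ]
```

>>> play_rows --rows '[[[-0.28, -0.75, -0.4], [0, 0, 0]], [[-0.28, -0.75, -0.4], [0, 0, 0]], [[0, 0, -1], [0, 0, 0]], [[0, 0, -1], [0, 0, 0]], [[0, 0, -1], [0, 0, 0]], [[0, 0, -1], [0, 0, 0]], [[0, 0, -1], [0, 0, 0]], [[0, 0, -0.45], [0, 0, 0]], [[0, 0, 0], [0, 0, 0]], [[0, 0, 0], [0, 0, 0]]]'

```text
time: 22.02
tool_pos: [484.2, -147.6, 33.2]
tcp_rot: [3.14, 0.001, 1.413]
contact_force: [0.1, -0.5, -0.1]
grip_width: 91.8
finger_force: 0.0
```

>>> play_rows --rows '[[[0, 0, 0], [0, 0, 0]], [[0, 0, 0], [0, 0, 0]], [[0, 0, 0], [0, 0, 0]], [[0, 0, 0], [0, 0, 0]], [[0, 0, 0], [0, 0, 0]], [[0, 0, 0], [0, 0, 0]], [[0, 0, 0], [0, 0, 0]], [[0, 0, 0], [0, 0, 0]]]' --hand -1

```text
time: 23.02
tool_pos: [483.5, -147.2, 32.2]
tcp_rot: [-3.142, -0.0, 1.413]
contact_force: [-0.0, -0.7, 0.0]
grip_width: 19.8
finger_force: 29.9
```

>>> play_rows --rows '[[[0, 0, 0.5], [0, 0, 0]], [[0, 0, 1], [0, 0, 0]], [[0, 0, 1], [0, 0, 0]], [[0, 0, 0.8], [0, 0, 0]], [[0, 0, 0], [0, 0, 0]]]'

```text
time: 23.65
tool_pos: [484.6, -147.7, 133.4]
tcp_rot: [3.137, 0.001, 1.413]
contact_force: [-0.1, 1.1, -1.8]
grip_width: 19.8
finger_force: 29.9
```

>>> play_rows --rows '[[[0.04, 0.5, 0], [0, 0, 0.2]], [[0.04, 0.9, 0], [0, 0, 0.25]], [[0.04, 0.95, 0], [0, 0, 0.25]], [[0.04, 0.95, 0], [0, 0, 0.25]], [[0.04, 0.95, 0], [0, 0, 0.25]], [[0.04, 0.95, 0], [0, 0, 0.25]], [[0.04, 0.95, 0], [0, 0, 0.25]], [[0.04, 0.95, 0], [0, 0, 0.25]], [[0.04, 0.95, 0], [0, 0, 0.25]], [[0.04, 0.95, 0], [0, 0, 0.25]], [[0.04, 0.8, 0], [0, 0, 0.25]], [[0.02, 0.5, 0], [0, 0, 0.3]]]'

```text
time: 25.15
tool_pos: [496.1, 163.3, 129.9]
tcp_rot: [-3.139, -0.0, 1.836]
contact_force: [0.3, -0.5, -1.7]
grip_width: 19.8
finger_force: 29.9
```

>>> play_rows --rows '[[[0, 0, 0], [0, 0, 0]], [[0, 0, 0], [0, 0, 0]]]'

```text
time: 25.4
tool_pos: [497.0, 161.2, 130.9]
tcp_rot: [-3.141, 0.0, 1.832]
contact_force: [0.5, 0.8, -1.9]
grip_width: 19.8
finger_force: 29.9
```

Run:
```python
from h import *
w=cam("wrist");save(w,"w6");print(w["o"]["tool_pos"],np.degrees(w["o"]["tcp_rot"]))
for q in "big_hole plate_tab big_pin".split():
    for x in pinpoint(q,"wrist")[:1]: print(q,x["at"],x["p"],atz(w,x["at"],124),atz(w,x["at"],58))
s=cam("scene");save(s,"s6");cap=pinpoint("pin_cap","scene");print(cap)
for q in "big_pin small_pin big_hole small_hole plate_handle pin_cap".split():
    print(q,[(np.round(x["at"],1),round(x["p"],2)) for x in pinpoint(q,"scene")[:2]])
print("expected pins in scene",proj(s,(483.1,216,58)),proj(s,(511.5,109.8,58)))
a=cv2.imread("pics/w6.png");b=cv2.imread("pics/s6.png")[90:300,290:490]
cv2.imwrite("pics/z6.png",np.hstack([cv2.resize(a,(400,300)),cv2.resize(b,(400,420))[:300]]) if 0 else np.hstack([cv2.resize(a,(400,300)),cv2.resize(b,(286,300))]))
```

```text
[496.99667026 161.23625395 130.86573595] [-1.79948072e+02  1.18190750e-02  1.04957722e+02]
big_hole [149.6, 275.5] 0.95 [480.43317402 218.06950042 124.        ] [481.64093773 211.69209037  58.        ]
plate_tab [17.5, 276.0] 0.57 [467.93879674 266.01430186 124.        ] [463.69439092 280.55855758  58.        ]
big_pin [145.1, 274.0] 0.95 [479.35709434 219.69711667 124.        ] [480.09528932 214.02994928  58.        ]
[{'at': [251.9, 372.4], 'p': 0.8}]
big_pin [(array([176.9, 405.7]), 0.79)]
small_pin [(array([190.3, 369.9]), 0.56)]
big_hole [(array([161.5, 411.8]), 0.86)]
small_hole [(array([179.4, 370.5]), 0.71)]
plate_handle [(array([157.7, 393.3]), 0.59)]
pin_cap [(array([251.9, 372.4]), 0.8)]
expected pins in scene [np.float64(175.27222807036816), np.float64(405.3284315100837)] [np.float64(189.8089999604838), np.float64(368.5920677790723)]
```

View pics/z6.png

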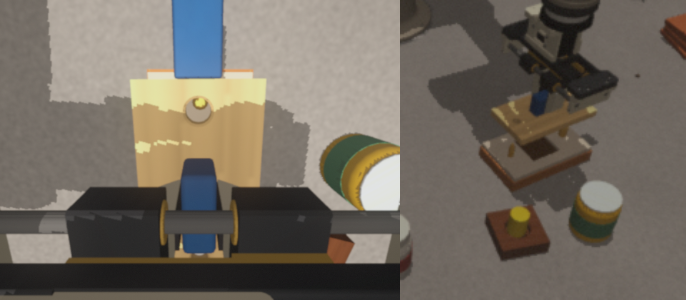

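The cap stands upright in the holder. The brass pin shows through the big hole in the wrist pane (pin about (200, 102), hole about (198, 109)). I'll measure both.

Run:
```python
from h import *
np.set_printoptions(precision=1,suppress=True)
w=cam("wrist");z0=w["o"]["tool_pos"][2]-32.2;o=w["o"]["tool_pos"];print(o)
def prd(X):return np.array(proj(w,X))
u=np.array([np.cos(np.radians(-75.04)),np.sin(np.radians(-75.04)),0])
hole=np.array([o[0]-.1,o[1]+.4,z0])-55*u
print("pred hole top/under",prd(hole+[0,0,12]),prd(hole),"pred pin tip",prd((483.1,216,58)),"pred tab end",prd(np.array([o[0],o[1]+.4,z0+12])-130*u), "plate corners",[prd(np.array([o[0],o[1]+.4,z0+12])-75*u+k*42*np.array([-u[1],u[0],0])) for k in(-1,1)])
c=w["img"][125:185,245:310];cv2.imwrite("pics/z7.png",cv2.resize(np.ascontiguousarray(c),(650,600),interpolation=2)[:,:,::-1])
```

```text
[497.3 161.7 131.3]
pred hole top/under [155.1 278.7] [152.3 278.6] pred pin tip [143.7 278.9] pred tab end [-34.4 279. ] plate corners [array([109.4, 183.6]), array([109.4, 374.2])]
```

View pics/z7.png

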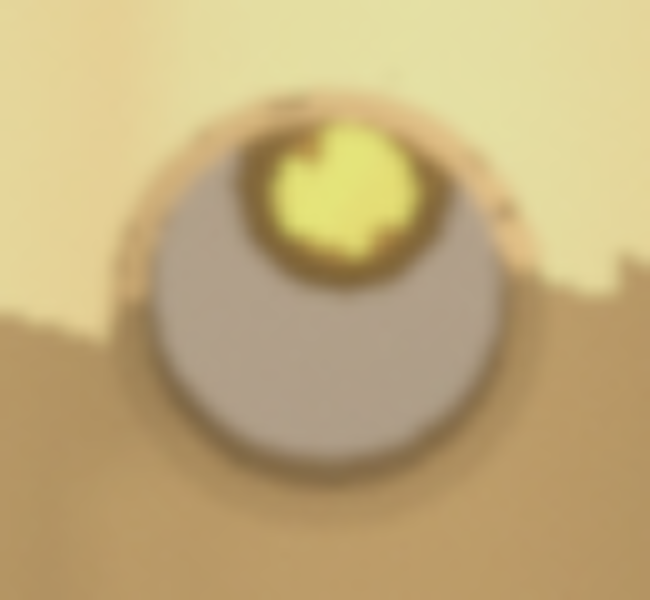

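>>> play_rows --rows '[[[0.02, 0.03, -0.4], [0, 0, 0]], [[0, 0, -0.5], [0, 0, 0]], [[0, 0, -0.4], [0, 0, 0]], [[0, 0, -0.2], [0, 0, 0]], [[0, 0, -0.1], [0, 0, 0]], [[0, 0, -0.1], [0, 0, 0]], [[0, 0, 0], [0, 0, 0]], [[0, 0, 0], [0, 0, 0]]]'

```text
time: 27.05
tool_pos: [498.1, 162.7, 80.5]
tcp_rot: [3.141, 0.0, 1.832]
contact_force: [-0.1, 0.1, -1.7]
grip_width: 19.9
finger_force: 29.9
```

>>> play_rows --rows '[[[0, 0, -0.1], [0, 0, 0]], [[0, 0, -0.1], [0, 0, 0]], [[0, 0, -0.1], [0, 0, 0]], [[0, 0, -0.1], [0, 0, 0]], [[0, 0, -0.1], [0, 0, 0]], [[0, 0, 0], [0, 0, 0]], [[0, 0, 0], [0, 0, 0]]]'

```text
time: 27.92
tool_pos: [498.0, 162.6, 65.3]
tcp_rot: [3.141, 0.0, 1.832]
contact_force: [1.0, -0.4, -1.2]
grip_width: 20.2
finger_force: 29.9
```

>>> play_rows --rows '[[[0, 0, -0.05], [0, 0, 0]], [[0, 0, -0.05], [0, 0, 0]], [[0, 0, 0], [0, 0, 0]], [[0, 0, 0], [0, 0, 0]]]'

```text
time: 28.42
tool_pos: [497.9, 162.6, 62.2]
tcp_rot: [3.141, 0.0, 1.832]
contact_force: [-0.0, 0.5, -2.2]
grip_width: 19.8
finger_force: 29.9
```

>>> play_rows --rows '[[[0, 0, -0.03], [0, 0, 0]], [[0, 0, -0.03], [0, 0, 0]], [[0, 0, 0], [0, 0, 0]], [[0, 0, 0], [0, 0, 0]]]'

```text
time: 28.92
tool_pos: [497.9, 162.6, 62.2]
tcp_rot: [3.141, 0.0, 1.832]
contact_force: [-6.0, -2.6, 15.3]
grip_width: 19.9
finger_force: 29.9
```

>>> play_rows --rows '[[[0, 0, 0.04], [0, 0, 0]], [[0, 0, 0], [0, 0, 0]]]'

```text
time: 29.18
tool_pos: [498.0, 162.7, 62.2]
tcp_rot: [3.141, 0.0, 1.832]
contact_force: [-2.6, -1.1, 6.5]
grip_width: 19.6
finger_force: 29.9
```

>>> play_rows --rows '[[[0, 0, 0], [0, 0, 0]], [[0, 0, 0], [0, 0, 0]], [[0, 0, 0], [0, 0, 0]], [[0, 0, 0], [0, 0, 0]], [[0, 0, 0], [0, 0, 0]], [[0, 0, 0], [0, 0, 0]], [[0, 0, 1], [0, 0, 0]], [[0, 0, 1], [0, 0, 0]], [[0, 0, 1], [0, 0, 0]], [[0, -0.3, 1], [0, 0, 0]], [[0, -0.3, 1], [0, 0, 0]], [[0, 0, 0], [0, 0, 0]]]' --hand 1

```text
time: 30.68
tool_pos: [499.1, 144.4, 213.9]
tcp_rot: [3.137, 0.001, 1.832]
contact_force: [0.4, -0.6, -0.8]
grip_width: 91.5
finger_force: 0.0
```

Run:
```python
from h import *
np.set_printoptions(precision=1,suppress=True)
w=cam("wrist");s=cam("scene");save(w,"w8");save(s,"s8")
u=np.array([np.cos(np.radians(-75)),np.sin(np.radians(-75)),0]);v=np.array([-u[1],u[0],0]);O=np.array([497.5,163,42])
print("pred",[np.array(proj(w,O-75*u+k*42*v)) for k in(-1,1)],[np.array(proj(w,O-130*u+k*15*v)) for k in(-1,1)])
a=cv2.imread("pics/w8.png");b=cv2.imread("pics/s8.png")[130:290,320:480]
cv2.imwrite("pics/z8.png",np.hstack([cv2.resize(a,(400,400)),cv2.resize(b,(400,400),interpolation=2)]))
```

```text
pred [array([ 88.4, 230.5]), array([ 88.3, 331.3])] [array([ 14.8, 262.1]), array([ 14.8, 300. ])]
```

View pics/z8.png

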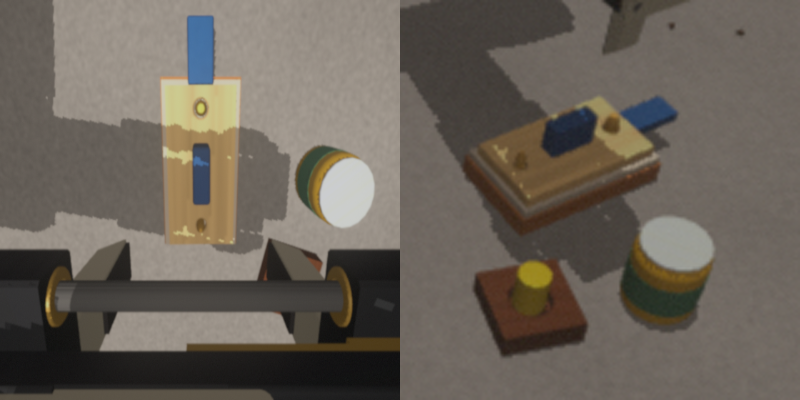

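The plate lies flush on the mould with both pins through its holes. The cap is upright in the holder and the gripper is clear.

```bash
python3 -c "
from plant import bot
print(bot.close_job())"
```

```text
the job is handed in; nothing more can be done
None
```

The mould is closed and handed in at about 31 s: the cap stands upright in the holder, the plate lies flush over both pins (large hole over large pin), and the jar, tin and bowl were never touched.

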